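Open the child-resistant tablet tub

ROBOT

A 6-joint arm with a two-finger parallel gripper is mounted at the origin on a cart in front of the work surface, level with it; the furniture and walls round the work are solid. World frame = base frame: x ahead of the robot, y to its left, z up, the work surface at z = 0. Lengths are in m, angles in rad, forces in N, time in s.
With the tool pointing down it reaches from about 0.275 to 0.875 m from the base axis. Payload 12.5 kg.
Tool frame: the origin (TCP) lies at the very end of the fingers, on their centre line; the grasp point (between the pads) lies 19 mm behind it; z points along the fingers, y is the line along which they close (so a half turn about z gives the same grasp; the last joint's range is limited). The gripper opens to 85 mm and grips with 20 to 120 N. Pads are 22 mm wide; open, the fingers measure 114 mm over their backs; the gripper's body (76 mm by 85 mm) begins 54 mm behind the grasp point. The pads swing forward as they close: fully open they stand 13 mm farther back than shut.
Start: joints at [-1.328, 0.351, 1.652, -0, 1.139, -0.085], TCP at [0.177, -0.521, 0.231] pointing down, gripper open.
Joint ranges: [-2.75, 2.75], [-0.79, 2.1], [0.01, 2.65], [-1.57, 4.71], [0.07, 3.14], [-2.87, 2.87]. Speed limits (rad/s): [2.22, 2.22, 2.79, 3.14, 3.14, 3.14].

INTERFACE

Orientations are given as a 3x3 rotation matrix whose columns are the frame's x, y, z axes.
In Python, from bench import manip gives the robot as it stands. Calls block until the motion is done:
- manip.move_ptp(position, orientation): joint-space move of the TCP to a pose.
- manip.move_l(position, attitude=None, max_speed=0.15): straight line of the TCP; attitude=None keeps the orientation; max_speed is the mean speed in m/s.
- manip.move_j(angles): joint-space move.
- manip.set_gripper(opening, effort=None): opening from 0.0 (shut) to 1.0 (fully open); effort is the grip in N (None keeps the last); returns when the fingers have stopped.
- manip.dwell(seconds).
- manip.inverse_kinematics(position, orientation): joint angles nearest the present ones, or None.
- manip.grab_frame(name): name is "side" or "top"; returns (picture, depth): 400x640x3 uint8, red, green, blue; 400x640 float32, m along the optical axis (not along the pixel's ray), 0 where there is no reading.
- manip.get_calibration(name): a dict with "camera_matrix" (3x3 intrinsics, pixels), "R" (3x3) and "t" (3): a world point X has camera coordinates R X + t. Camera axes: x right, y down, z forward; pixel columns grow to the right and rows downward; lengths in m; the calibration is good to about 2 mm. A picture is of the moment at which its call begins. get_calibration takes no time and is no camera call.
A pose or a line that the arm cannot do raises manip.Unreachable and nothing moves.
- manip.sign_off(): hands the job in; it is judged then, once.
Trained networks look in the newest picture that a camera, given by its name, has taken for a name from the list of things; names that differ only in an ending like _2 or _b are one class to them, and where a whole thing is asked for, a point or a joint stands for the part that bears it (a point fixed in the world has none). Each returns a list of dicts, best first, with "confidence" (0 to 1); they miss things now and then, are a little off and sometimes report something else, mostly with a low value. They report only what shows in the picture. A call takes as long as a camera call. They do not tell look-alikes from the thing itself.
- manip.look_for(camera, name): "at" ([x, y, z] in m, in world coordinates, good to about 4 mm: the middle of the surface that is visible of it).
Readings, each from a call of its own:
- manip.current_time(): time.
- manip.current_qpos(): joint angles.
- manip.current_joint_vel(): joint speeds.
- manip.current_joint_torque(): joint torques, N m.
- manip.current_ee_pos(): TCP position.
- manip.current_tcp_rot(): TCP orientation.
- manip.current_force(): force on the tool from outside, world axes, zero at the start.
- manip.current_ft_torque(): the same for the moment, N m.
- manip.current_grip_width(): opening from 0.0 (shut) to 1.0 (fully open).
- manip.current_grip_force(): force on a finger pad.
Only numpy, scipy, OpenCV 4.12 (cv2) and the standard library are available. Lean on these libraries where they do the work, as an engineer would, in place of code of your own. Each camera call takes 0.05 s, during which the arm holds its last target. There are 200 camera calls.

TASK

Someone has parked the salt shaker on the lid of the tall tablet tub: first stand the shaker upright on the chopping board. Then open the tall tub's child-resistant lid (press it down hard and, while it is down, turn it anticlockwise until it comes free), lift it off and lay it on the board, right way up, wholly on the wood and standing clear of everything else there. Do not knock over or push about the oil bottle, the pepper mill or the three things lying on the board.

Things in the scene. Friction and masses are not known exactly. Their poses are not given: they have to be found in the camera images.
- tall_tub: Taller of two white round plastic tubs with thin grey bands, fixed to the worktop (neither slides nor turns). Origin: centre of its underside, z up. Body 88 mm across up to z = 84 mm, then a shoulder up to z = 92 mm. The oil bottle stands about 126 mm from its axis on its +x side, the mill about 109 mm away on its -y side (edges about 95 and 80 mm away).
- neck_rim (a point): Centre of the rim of the tall tub's neck (38 mm across, ledges to 49 mm), 120 mm above the tub's underside, hidden under the lid at first. The lid's skirt clears the rim once the lid is 20 mm above its closed height.
- lid: White ribbed round lid of the tall tub, loose, 61 mm across, 42 mm high, 60 g; origin: centre of its underside, z up to its flat top. Closed, its underside is 106 mm above the tub's. Being round it may be gripped at any angle; grip its solid upper 20 mm.
- lid_top (a point): Centre of the lid's flat top, 148 mm above the worktop when closed. To open: press the lid 6 to 8 mm down, keep it down and turn it anticlockwise seen from above by 1.05 rad (51 to 71 degrees free it, a stop ends the turn at about 71; little torque needed), then lift straight up. Without the press it turns only some 5 degrees.
- seal (a joint): Sprung grey seal in the tub's mouth that pushes the lid up: 0 with the lid closed, positive (m) as the lid is pressed down, 0.008 at the stop, -0.006 with the lid off. It resists with 7 N at 0, 14 N at 0.0055 (lugs free to turn), 17 N at the stop.
- shaker: Salt shaker, round, grey, 44 mm across and 90 mm high with a domed top, loose, standing at first on the tall tub's lid. Origin: centre of its underside, z up.
- board: Wooden chopping board, 230 mm (its x) by 340 mm (its y) and 20 mm thick, fixed. Origin: centre of its underside; its top is at z = 20 mm.
- onion: Red onion, 64x67x71 mm high, loose, lying on the board. Origin: centre of its underside.
- lemon: Lemon, 76x56x55 mm high, loose, lying on the board. Origin: centre of its underside.
- garlic: Garlic bulb, 60x57x58 mm high, loose, lying on the board. Origin: centre of its underside.
- oil_bottle: Oil bottle, 60 mm square, 271 mm high, loose, upright beside the tall tub. Origin: centre of its underside.
- mill: Dark wooden pepper mill, 58 mm across, 170 mm high, loose, upright beside the tall tub. Origin: centre of its underside.
- short_tub: The shorter tub, 88 mm across and 110 mm high with its lid, fixed, closed; a bystander. Origin: centre of its underside.
Things that resemble listed ones, but are neither listed nor needed, are in the scene too. What is shaped like the lemon but blue or purple is not meant.

How it is judged:
On the way, in this order (a step that is already met when the one before it is completed fails the run):
1. the shaker stands upright on the board, let go (x of shaker in the frame of board between -0.102 and 0.102 m and y of shaker in the frame of board between -0.157 and 0.157 m and z of shaker in the frame of board between 0.015 and 0.026 m and angle between shaker's own z axis and vertical below 0.15 rad and linear speed of shaker below 0.03 m/s and contact force between the fingers and shaker below 0.2 N), for 0.2 s.
2. the lid is pressed down past its notches (value of joint seal above 0.0045 m), for 0.1 s.
3. the lid is lifted clear of the tub's neck (z of lid in the frame of tall_tub above 0.13 m), for 0.1 s.
At the end, for the whole second after the job is handed in: The shaker stands upright (within 0.15 rad) and the lid lies right way up (within 0.12 rad), both flat on the board's top and at rest; the lid's axis is within 95 mm (board's x) and 150 mm (board's y) of the board's centre, the shaker's within 102 and 157 mm; the lid leans on nothing (x of shaker in the frame of board between -0.102 and 0.102 m and y of shaker in the frame of board between -0.157 and 0.157 m and z of shaker in the frame of board between 0.015 and 0.026 m and angle between shaker's own z axis and vertical below 0.15 rad and x of lid in the frame of board between -0.095 and 0.095 m and y of lid in the frame of board between -0.15 and 0.15 m and z of lid in the frame of board between 0.015 and 0.026 m and angle between lid's own z axis and vertical below 0.12 rad and linear speed of each of shaker, lid below 0.03 m/s and contact force between lid and shaker below 0.1 N and contact force between lid and onion below 0.1 N and contact force between lid and lemon below 0.1 N and contact force between lid and garlic below 0.1 N); the robot touches nothing.
It fails at once if a bystander (bottle, mill, onion, lemon, garlic) is shifted by more than 30 mm (distance of any of oil_bottle, mill, onion, lemon, garlic from where it was at the start of the episode above 0.03 m).
It fails at once if the bottle or the mill is tipped (angle between any of oil_bottle, mill's own z axis and vertical above 0.3 rad).
It also fails if it takes over 64 s, if anything falls off the work surface, if the arm or the gripper's body presses on something with over 40 N, if the wrist force passes 120 N, or if a joint passes its speed limit or range.

## Working session

There is one attempt and no reset: what is moved stays moved. The work goes in short steps, each a Python script; the robot and the scene stay as the last script left them, time stands still between calls to the robot, and variables do not carry over. Pictures are saved under pics/ and viewed, at most 10 in all, crops included, and the job is handed in when it is done.

```bash
mkdir -p pics
cat > h.py <<'E'
from bench import manip
import numpy as np, cv2
def grab(n,f=None):
    p,d=manip.grab_frame(n)
    if f: cv2.imwrite('pics/'+f,cv2.cvtColor(p,cv2.COLOR_RGB2BGR))
    return p,d
def cloud(n,d):
    c=manip.get_calibration(n);K=np.array(c['camera_matrix']);R=np.array(c['R']);t=np.array(c['t'])
    v,u=np.mgrid[:400,:640]
    P=np.stack([(u-K[0,2])/K[0,0]*d,(v-K[1,2])/K[1,1]*d,d],-1)
    W=(P-t)@R; W[d==0]=np.nan; return W
def proj(n,X):
    c=manip.get_calibration(n);q=np.array(c['camera_matrix'])@(np.array(c['R'])@np.array(X)+np.array(c['t']));return (q[:2]/q[2]).round()
def down(a): # tool y axis at angle a from world x
    y=np.array([np.cos(a),np.sin(a),0]);z=np.array([0,0,-1.]);return np.stack([np.cross(y,z),y,z],1)
E
python3 - <<'E'
from h import *
for c in('top','side'):
    p,d=grab(c,c+'0.png'); np.save(c+'0.npy',cloud(c,d))
    cc=manip.get_calibration(c);print(c,-np.array(cc['R']).T@np.array(cc['t']))
    for n in ['tall_tub','lid','shaker','board','onion','lemon','garlic','oil_bottle','mill','short_tub']:
        for r in manip.look_for(c,n)[:3]: print(n,np.round(r['at'],3),round(r['confidence'],2),proj(c,r['at']))
print(manip.current_time(),manip.current_tcp_rot())
E
```

```text
top [0.42691752 0.08840011 1.44335062]
tall_tub [ 0.496 -0.085  0.086] 0.63 [356. 213.]
lid [ 0.506 -0.088  0.144] 0.67 [359. 210.]
lid [ 0.457 -0.284  0.084] 0.65 [412. 226.]
shaker [ 0.506 -0.091  0.148] 0.61 [360. 210.]
shaker [ 0.505 -0.102  0.226] 0.53 [367. 209.]
board [0.52  0.267 0.02 ] 0.89 [256. 206.]
onion [0.534 0.142 0.069] 0.76 [291. 202.]
lemon [0.492 0.546 0.046] 0.76 [176. 212.]
lemon [0.607 0.523 0.05 ] 0.7 [184. 180.]
lemon [0.58  0.343 0.064] 0.5 [234. 188.]
garlic [ 0.454 -0.284  0.082] 0.64 [412. 227.]
garlic [0.616 0.262 0.058] 0.6 [257. 178.]
oil_bottle [ 0.57  -0.002  0.204] 0.6 [334. 188.]
mill [ 0.589 -0.176  0.14 ] 0.77 [385. 186.]
short_tub [ 0.455 -0.284  0.082] 0.7 [412. 226.]
side [-0.5204229  -0.81605321  0.88159041]
tall_tub [ 0.477 -0.127  0.062] 0.92 [354. 236.]
lid [ 0.486 -0.121  0.132] 0.49 [354. 216.]
shaker [ 0.492 -0.112  0.196] 0.86 [353. 197.]
board [0.516 0.17  0.015] 0.88 [295. 215.]
onion [0.517 0.126 0.063] 0.53 [303. 208.]
garlic [0.606 0.251 0.057] 0.58 [294. 190.]
oil_bottle [ 0.556 -0.02   0.162] 0.72 [342. 191.]
mill [0.516 0.17  0.018] 0.68 [295. 214.]
mill [ 0.572 -0.196  0.081] 0.64 [387. 226.]
mill [ 0.484 -0.131  0.058] 0.54 [356. 237.]
short_tub [ 0.43  -0.302  0.052] 0.88 [392. 266.]
1.1 [[ 9.46752366e-01  3.21962663e-01 -2.43473935e-05]
 [ 3.21962664e-01 -9.46752366e-01  3.41088039e-05]
 [-1.20691911e-05 -4.01315425e-05 -9.99999999e-01]]
```

Run:
```python
import cv2,numpy as np
a=cv2.imread('pics/top0.png')[120:280,150:450];cv2.imwrite('pics/c_top.png',cv2.resize(a,(800,427),interpolation=cv2.INTER_CUBIC))
a=cv2.imread('pics/side0.png')[120:300,230:470];cv2.imwrite('pics/c_side.png',cv2.resize(a,(800,600),interpolation=cv2.INTER_CUBIC))
W=np.load('top0.npy')
w=W[120:280,150:450]
def blob(x,y,r,z0,z1,W=W):
    m=(np.hypot(W[...,0]-x,W[...,1]-y)<r)&(W[...,2]>z0)&(W[...,2]<z1); P=W[m]
    return len(P),P.min(0).round(3),P.max(0).round(3),np.median(P,0).round(3)
S=np.load('side0.npy')
for n,x,y,r,z0,z1 in [('shk',.5,-.095,.06,.17,.26),('lidtop',.5,-.095,.06,.14,.156),('bottle',.57,0,.06,.1,.3),('mill',.59,-.176,.06,.1,.2),('onion',.534,.142,.06,.03,.1),('garlic',.616,.262,.06,.03,.1),('lemon',.58,.343,.07,.03,.1)]:
    print(n,blob(x,y,r,z0,z1),blob(x,y,r,z0,z1,S) if n in('shk','lidtop','mill','bottle') else '')
m=(abs(W[...,2]-.02)<.004)&(W[...,0]>.35)&(W[...,0]<.7)&(W[...,1]>.05)&(W[...,1]<.5)
q=W[m][:,:2].astype(np.float32);print(cv2.minAreaRect(q))
```

```text
shk (160, array([ 0.487, -0.125,  0.174]), array([ 0.529, -0.084,  0.243]), array([ 0.506, -0.101,  0.227])) (253, array([ 0.485, -0.13 ,  0.17 ]), array([ 0.518, -0.088,  0.241]), array([ 0.496, -0.116,  0.203]))
lidtop (88, array([ 0.482, -0.132,  0.141]), array([ 0.539, -0.078,  0.154]), array([ 0.511, -0.091,  0.147])) (114, array([ 0.478, -0.138,  0.14 ]), array([ 0.535, -0.079,  0.155]), array([ 0.493, -0.12 ,  0.148]))
bottle (372, array([ 0.547, -0.042,  0.101]), array([0.616, 0.029, 0.277]), array([ 0.575, -0.001,  0.207])) (652, array([ 0.543, -0.045,  0.1  ]), array([0.61 , 0.029, 0.274]), array([ 0.564, -0.019,  0.189]))
mill (190, array([ 0.567, -0.211,  0.112]), array([ 0.615, -0.162,  0.172]), array([ 0.589, -0.181,  0.151])) (251, array([ 0.563, -0.213,  0.1  ]), array([ 0.609, -0.166,  0.168]), array([ 0.576, -0.196,  0.137]))
onion (265, array([0.505, 0.109, 0.044]), array([0.566, 0.173, 0.087]), array([0.535, 0.14 , 0.067])) 
garlic (184, array([0.589, 0.236, 0.042]), array([0.643, 0.289, 0.077]), array([0.615, 0.26 , 0.057])) 
lemon (252, array([0.555, 0.277, 0.042]), array([0.617, 0.377, 0.079]), array([0.581, 0.343, 0.065])) 
((0.5094926953315735, 0.26532959938049316), (0.35166844725608826, 0.35470134019851685), 83.99966430664062)
```

View pics/c_top.png

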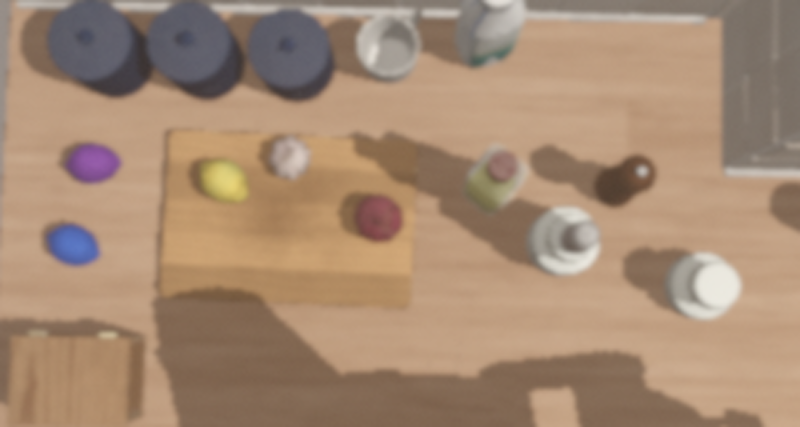

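View pics/c_side.png

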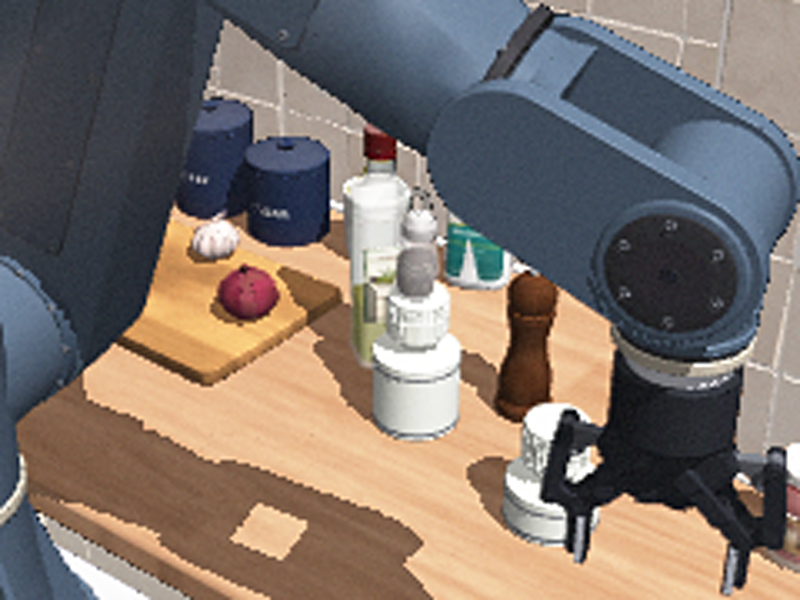

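Top crop: the shaker on the tall tub is at (578,238). The only rival tub is the short one at (705,285), and nothing else looks like the shaker except the white pump top behind it at side crop (420,222). The yellow lemon is at (222,180), and its blue and purple look-alikes are off the board at (73,245) and (92,162). The side crop confirms the grey shaker at (418,270), standing on the ribbed lid at (418,315).

Run:
```python
import cv2,numpy as np
from scipy.optimize import least_squares
W=np.load('top0.npy');S=np.load('side0.npy')
def fit(z0,z1,r):
    P=S[(S[...,2]>z0)&(S[...,2]<z1)&(np.hypot(S[...,0]-.508,S[...,1]+.107)<r+.012)]
    f=least_squares(lambda c:np.hypot(P[:,0]-c[0],P[:,1]-c[1])-r,[.508,-.107],loss='soft_l1',f_scale=.002)
    return len(P),f.x.round(4),np.abs(f.fun).mean().round(4)
print('shaker',fit(.165,.21,.022),'lid',fit(.112,.14,.0305),'tub',fit(.02,.08,.044))
im=cv2.imread('pics/top0.png');hsv=cv2.cvtColor(im,cv2.COLOR_BGR2HSV)
print(hsv[200,270],hsv[225,270],hsv[245,300])
m=(np.abs(W[...,2]-.02)<.005)&(W[...,0]>.36)&(W[...,0]<.7)&(W[...,1]>.05)&(W[...,1]<.48)
m=cv2.morphologyEx(m.astype(np.uint8),cv2.MORPH_OPEN,np.ones((5,5)))
n,l,s,_=cv2.connectedComponentsWithStats(m);k=1+s[1:,4].argmax()
q=W[l==k][:,:2].astype(np.float32);print(cv2.minAreaRect(q))
from h import manip,down
for pos in [(.508,-.107,.104),(.508,-.107,.33),(.4,-.05,.35),(.46,.36,.06),(.46,.22,.045),(.46,.22,.3)]:
  for a in np.arange(-1.57,1.57,.2618):
    j=manip.inverse_kinematics(pos,down(a)); print(round(a,2),None if j is None else np.round(j[5],2),end='; ')
  print()
```

```text
shaker (167, array([ 0.5096, -0.1053]), np.float64(0.0021)) lid (140, array([ 0.5103, -0.1063]), np.float64(0.0016)) tub (395, array([ 0.5112, -0.1058]), np.float64(0.0016))
[ 16 113 188] [ 15 115 177] [ 14  83 193]
((0.6442802548408508, 0.3435382843017578), (0.019566873088479042, 0.03297377750277519), 3.455702304840088)
-1.57 1.27; -1.31 1.01; -1.05 0.75; -0.78 0.49; -0.52 0.23; -0.26 -0.04; 0.0 -0.3; 0.26 -0.56; 0.52 -0.82; 0.79 -1.08; 1.05 -1.35; 1.31 -1.61; 
-1.57 1.27; -1.31 1.01; -1.05 0.75; -0.78 0.49; -0.52 0.23; -0.26 -0.04; 0.0 -0.3; 0.26 -0.56; 0.52 -0.82; 0.79 -1.08; 1.05 -1.35; 1.31 -1.61; 
-1.57 1.33; -1.31 1.07; -1.05 0.81; -0.78 0.54; -0.52 0.28; -0.26 0.02; 0.0 -0.24; 0.26 -0.5; 0.52 -0.76; 0.79 -1.03; 1.05 -1.29; 1.31 -1.55; 
-1.57 2.15; -1.31 1.89; -1.05 1.63; -0.78 1.37; -0.52 1.11; -0.26 0.85; 0.0 0.58; 0.26 0.32; 0.52 0.06; 0.79 -0.2; 1.05 -0.46; 1.31 -0.73; 
-1.57 1.92; -1.31 1.66; -1.05 1.4; -0.78 1.14; -0.52 0.88; -0.26 0.62; 0.0 0.35; 0.26 0.09; 0.52 -0.17; 0.79 -0.43; 1.05 -0.69; 1.31 -0.96; 
-1.57 1.92; -1.31 1.66; -1.05 1.4; -0.78 1.14; -0.52 0.88; -0.26 0.62; 0.0 0.35; 0.26 0.09; 0.52 -0.17; 0.79 -0.43; 1.05 -0.69; 1.31 -0.96;
```

Run:
```python
from h import *
c=manip.get_calibration('top');K=np.array(c['camera_matrix']);R=np.array(c['R']);t=np.array(c['t'])
o=-R.T@t; Q=[]
for u,v in [(170,130),(418,140),(408,305),(160,290)]:
    r=R.T@np.linalg.inv(K)@[u/2.667+150,v/2.667+120,1]; Q.append((o+r*(.02-o[2])/r[2])[:2])
Q=np.array(Q);print(Q.round(3),Q.mean(0).round(3))
manip.set_gripper(1.0)
p=manip.current_ee_pos();manip.move_l([p[0],p[1],.33],max_speed=.2)
manip.move_ptp([.5098,-.1055,.33],down(-.1))
manip.move_l([.5098,-.1055,.182],max_speed=.12)
manip.set_gripper(0.3,effort=30)
print(manip.current_grip_width(),manip.current_grip_force(),manip.current_force(),manip.current_time())
grab('side','g1.png')
a=cv2.imread('pics/g1.png')[110:290,230:470];cv2.imwrite('pics/c_g1.png',cv2.resize(a,(800,600),interpolation=cv2.INTER_CUBIC))
```

```text
[[0.652 0.426]
 [0.646 0.087]
 [0.42  0.096]
 [0.435 0.431]] [0.538 0.26 ]
0.4581868327292845 29.581544409447815 [0.00850705 0.0683103  4.99024708] 5.7667
```

View pics/c_g1.png

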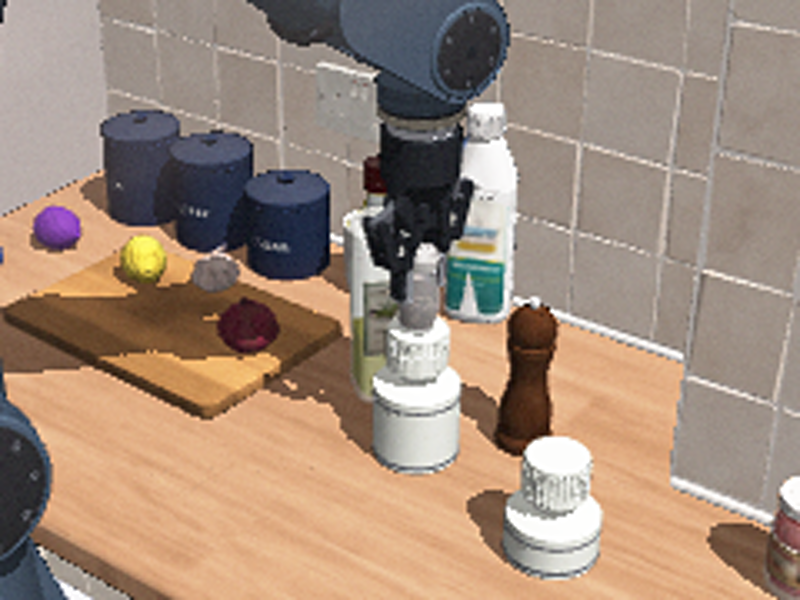

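The shaker is gripped at (420,295), still upright on the lid. The board is in view and its front half is clear. Next I place the shaker.

Run:
```python
from h import *
manip.move_l([.5098,-.1055,.30],max_speed=.15)
manip.move_l([.41,-.06,.32],max_speed=.2)
manip.move_ptp([.48,.365,.20],down(-.1))
manip.move_l([.48,.365,.08],max_speed=.15)
manip.move_l([.48,.365,.0545],max_speed=.04)
print(manip.current_force())
manip.set_gripper(.8); manip.dwell(.3)
manip.move_l([.48,.365,.22],max_speed=.15)
manip.move_ptp([.41,-.06,.32],down(-.5))
print(manip.current_time())
for c in('top','side'):
    p,d=grab(c,c+'2.png'); np.save(c+'2.npy',cloud(c,d))
a=cv2.imread('pics/side2.png')[110:290,200:440];cv2.imwrite('pics/c_s2.png',cv2.resize(a,(800,600),interpolation=cv2.INTER_CUBIC))
a=cv2.imread('pics/top2.png')[120:280,150:450];cv2.imwrite('pics/c_t2.png',cv2.resize(a,(800,427),interpolation=cv2.INTER_CUBIC))
```

```text
[-2.05676727 -0.57611327  5.05665429]
14.4083
```

View pics/c_s2.png

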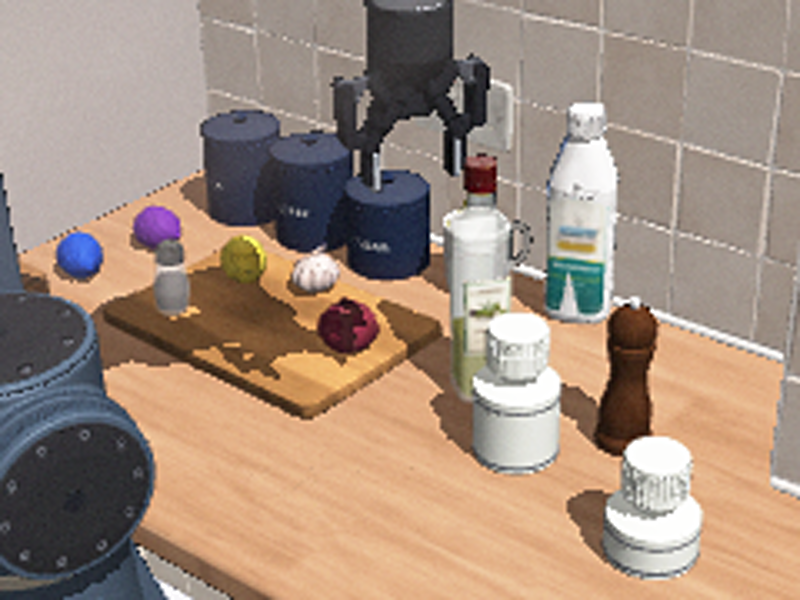

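View pics/c_t2.png

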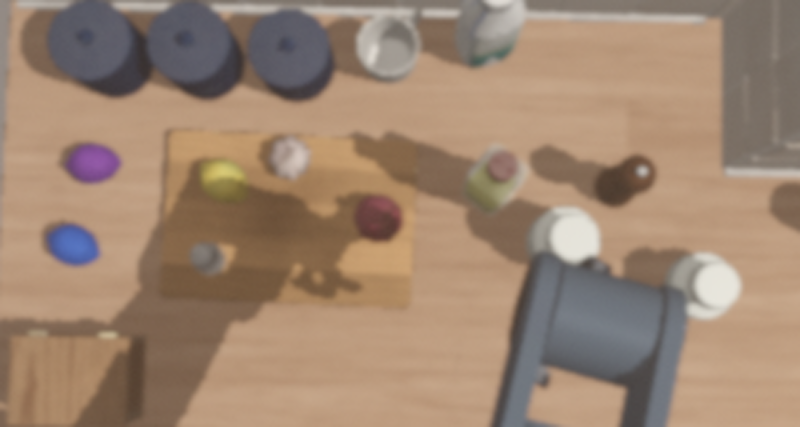

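The shaker stands upright on the board, at top crop (207,258), and everything else is undisturbed. The lid is bare at (570,237), so I grip, press and turn it next.

Run:
```python
from h import *
from scipy.optimize import least_squares
S=np.load('side2.npy');W=np.load('top2.npy')
def fit(z0,z1,r):
    P=S[(S[...,2]>z0)&(S[...,2]<z1)&(np.hypot(S[...,0]-.51,S[...,1]+.106)<r+.012)]
    return least_squares(lambda c:np.hypot(P[:,0]-c[0],P[:,1]-c[1])-r,[.51,-.106],loss='soft_l1',f_scale=.002).x
T=[M[(abs(M[...,2]-.148)<.006)&(np.hypot(M[...,0]-.51,M[...,1]+.106)<.04)].mean(0) for M in (S,W)]
l=fit(.112,.14,.0305);print('lid',l,T)
c=np.mean([l,T[0][:2],T[1][:2]],0);print(c);np.save('c.npy',c)
x,y=c;manip.set_gripper(1.0)
manip.move_l([x,y,.25],down(-.5),max_speed=.2)
manip.move_l([x,y,.111],max_speed=.12)
manip.set_gripper(.5,effort=90)
print(manip.current_ee_pos(),manip.current_grip_width(),manip.current_grip_force(),manip.current_force(),manip.current_time())
manip.move_l([x,y,.1035],max_speed=.02);manip.dwell(.2)
print(manip.current_ee_pos(),manip.current_force())
```

```text
lid [ 0.5106962  -0.10621008] [array([ 0.50484071, -0.11022205,  0.14790067]), array([ 0.51021784, -0.10470882,  0.14749753])]
[ 0.50858492 -0.10704698]
[ 0.50901339 -0.10721989  0.11183151] 0.6903107279254102 94.71863340586424 [-1.67684175 -0.14119223  7.00372846] 17.2833
[ 0.50905452 -0.10721312  0.10491587] [-4.74505272  2.18646503 15.74707025]
```

Run:
```python
from h import *
x,y=np.load('c.npy')
manip.move_l([x,y,.1029],max_speed=.02);manip.dwell(.2)
print(manip.current_ee_pos(),manip.current_force())
for a in np.linspace(-.5,.58,7)[1:]:
    manip.move_l([x,y,.1029],down(a)); print(manip.current_force().round(1),manip.current_ft_torque().round(2),manip.current_grip_force())
manip.dwell(.2);print(manip.current_ee_pos())
manip.move_l([x,y,.12],max_speed=.04);print(manip.current_force(),manip.current_grip_width())
grab('side','s3.png')
a=cv2.imread('pics/s3.png')[110:290,200:440];cv2.imwrite('pics/c_s3.png',cv2.resize(a,(800,600),interpolation=cv2.INTER_CUBIC))
print(manip.current_time())
```

```text
[ 0.50906555 -0.10721048  0.10442531] [-4.95542002  1.58166291 16.00163161]
[-0.8 -1.  16.1] [0.05 0.23 0.03] 95.79064853489399
[-0.6 -0.  15.7] [-0.01  0.04  0.02] 95.78013058751822
[-0.8  0.1 15.4] [0.02 0.02 0.02] 95.78612415120006
[ 1.2 -0.4 15.6] [ 0.01 -0.09  0.06] 95.77065484598279
[ 0.7  0.1 14.4] [ 0.12 -0.09  0.12] 95.75493520125747
[ 1.6 -0.5 15.5] [ 0.07 -0.11  0.05] 95.74114384129643
[ 0.51040282 -0.10756011  0.10488367]
[ 1.45860783 -0.63442805 -1.10761639] 0.6931758096347076
21.2833
```

View pics/c_s3.png

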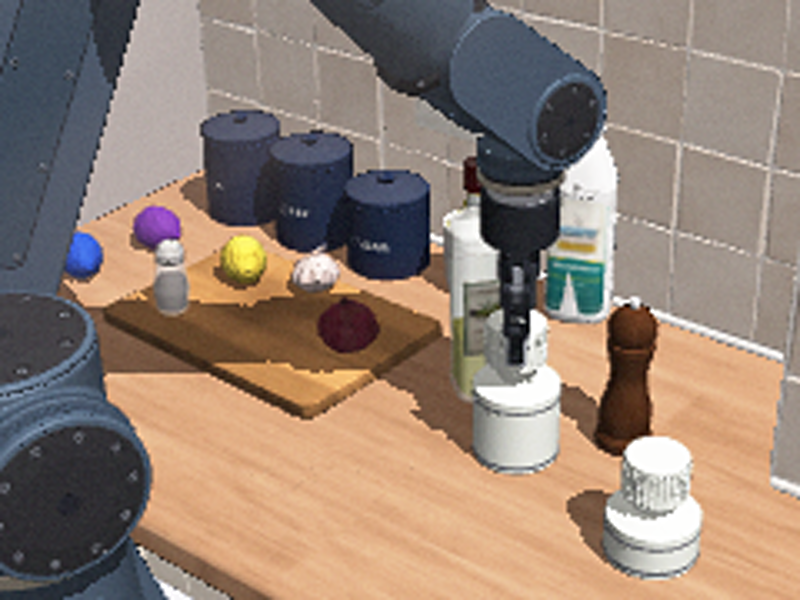

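The lid is free: force has dropped to −1.1 N, and it rides up in the gripper at (515,340). I lift and place it.

Run:
```python
from h import *
x,y=np.load('c.npy'); P=[.478,.23]
manip.move_l([x,y,.16],max_speed=.08);manip.dwell(.1)
manip.move_l([x,y,.30],max_speed=.2);print(manip.current_force(),manip.current_grip_width())
manip.move_l([.41,-.06,.32],max_speed=.2)
manip.move_ptp([*P,.20],down(.5))
grab('side','s4.png')
a=cv2.imread('pics/s4.png')[110:290,200:440];cv2.imwrite('pics/c_s4.png',cv2.resize(a,(800,600),interpolation=cv2.INTER_CUBIC))
manip.move_l([*P,.045],max_speed=.1)
f0=manip.current_force()[2]
for z in np.arange(.032,.017,-.001):
    manip.move_l([*P,z],max_speed=.03);f=manip.current_force()[2]
    if f-f0>2: break
print(z,f0,f,manip.current_ee_pos(),manip.current_time())
```

```text
[ 0.25986495  0.84504178 -0.91923452] 0.6939917606708789
0.025999999999999995 -0.6476908628052326 9.522943162621663 [0.47807723 0.23005527 0.0266482 ] 28.6417
```

View pics/c_s4.png

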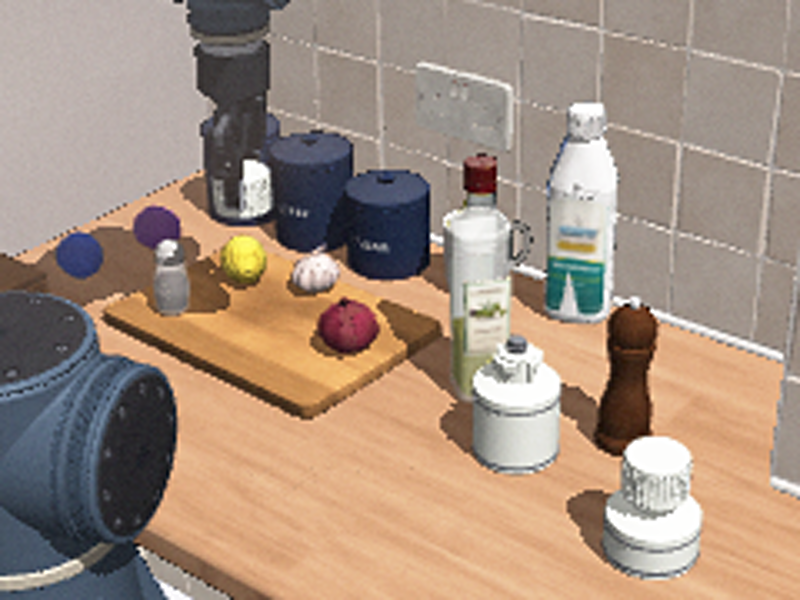

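The lid is level in the gripper at (240,190) and the tub's neck is bare at (517,360). The lid has touched down on the board at the expected height, so I release and check.

Run:
```python
from h import *
manip.set_gripper(1.0);manip.dwell(.3)
manip.move_l([.478,.23,.20],max_speed=.12)
manip.move_ptp([.36,-.06,.32],down(0))
p,d=grab('top','t5.png');W=cloud('top',d)
m=(abs(W[...,2]-.062)<.006)&(np.hypot(W[...,0]-.478,W[...,1]-.23)<.05);print(m.sum(),W[m].mean(0),W[m].std(0))
for n in('lid','shaker','board'): print(n,[(np.round(r['at'],3),round(r['confidence'],2)) for r in manip.look_for('top',n)[:3]])
grab('side','s5.png')
a=cv2.resize(cv2.imread('pics/t5.png')[150:250,190:350],(800,500))[:300];b=cv2.resize(cv2.imread('pics/s5.png')[160:250,200:440],(800,300))
cv2.imwrite('pics/c5.png',np.vstack([a,b]));print(manip.current_time())
```

```text
207 [0.47751768 0.23156655 0.0615017 ] [0.01445439 0.01460582 0.00263746]
lid [(array([0.474, 0.233, 0.064]), 0.83)]
shaker [(array([0.478, 0.353, 0.1  ]), 0.45)]
board [(array([0.53 , 0.27 , 0.017]), 0.8), (array([ 0.588, -0.179,  0.14 ]), 0.48)]
32.4417
```

View pics/c5.png

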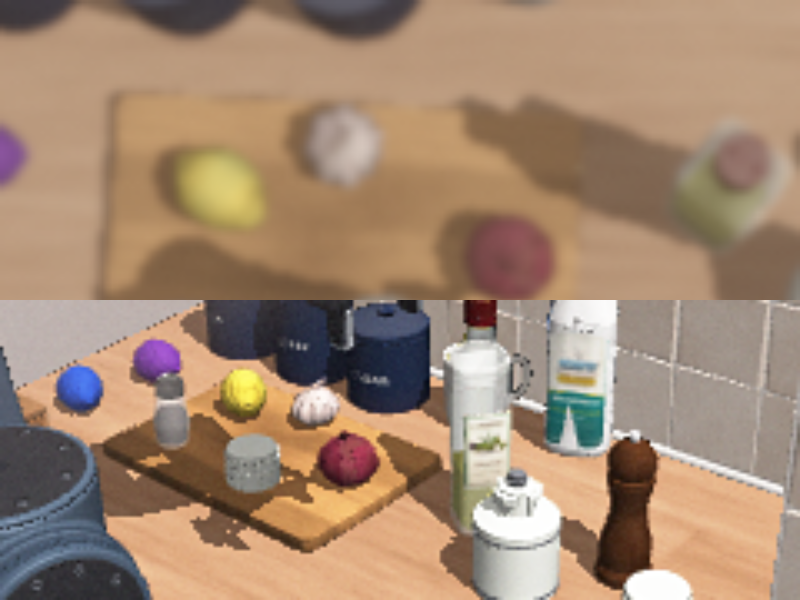

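The lid lies flat on the wood at (252,463), clear of the shaker at (170,415) and the onion at (348,460). Its top reads at z = 62 mm, as expected for a lid standing on the board.

```bash
python3 -c "
from bench import manip
print(manip.sign_off())"
```

```text
the job is handed in; nothing more can be done
None
```

I've handed the job in: the shaker stands upright on the board, the tall tub's lid is off and lies right way up on the wood, clear of everything, and none of the bystanders looked disturbed in the last pictures (about 32 s of the 64 s used; no verdict came back).

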